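# Tap a storage tin square and central on the kitchen scale

## Robot

A 6-joint arm with a two-finger parallel gripper is mounted at the origin on a cart in front of the work surface, level with it; the furniture and walls round the work are solid. World frame = base frame: x ahead of the robot, y to its left, z up, the work surface at z = 0. Lengths are in m, angles in rad, forces in N, time in s.
With the tool pointing down it reaches from about 0.35 to 0.775 m from the base axis. Payload 7.3 kg.
Tool frame: the origin (TCP) lies between the finger pads; the fingertips stand 8 mm ahead of it and the grasp point (between the pads) lies 11 mm behind it (robot.nose_length is the distance from the TCP to the fingertips, in m); z points along the fingers, y is the line along which they close (so a half turn about z gives the same grasp; the last joint's range is limited). The gripper opens to 92 mm and grips with 3 to 60 N. Pads are 19 mm wide; open, the fingers measure 130 mm over their backs; the gripper's body (75 mm by 190 mm) begins 47 mm behind the grasp point.
Start: joints at [0.966, 0.342, 1.524, -0, 1.275, -0.146], TCP at [0.232, 0.471, 0.235] pointing down, gripper open.
Joint ranges: [-2.53, 2.53], [-0.77, 2.02], [0.04, 2.7], [-1, 4.14], [0.28, 2.66], [-3.11, 3.11]. Speed limits (rad/s): [2.57, 2.57, 3.14, 3.14, 3.14, 3.14].

## Interface

Orientations are given as [roll, pitch, yaw] about the fixed x, y, z axes, in that order (R = Rz(yaw) Ry(pitch) Rx(roll)).
In Python, from cell import robot gives the robot as it stands. The module is installed in compiled form; this text tells all that it offers.
- The arm moves only by the shell command python3 -m jog 'ROWS' [FORCE]. ROWS is JSON, a list that holds one entry, the list of rows, each a list of 5 numbers: the gripper's target within -1 to 1 (fully open at 1, half-way at 0, shut at -1), then the shift along the tool's x, y, z in m, then the turn about the tool's z in rad. A call has 1 to 5 rows; each row is the pose to reach, as a shift and turn from the pose commanded when the call began, along the tool's axes at that moment; what a row does not reach only later rows make up. A row lasts 1/12 s, in which the tool goes at most 41.7 mm and 7.16 degrees, less where a joint would pass 70% of its speed; a pose out of reach is approached as far as the arm can. A call with a gripper value outside its range is refused whole. The fingers move at their own pace and stop on an object; FORCE is the grip in N (left out, the last holds). Time passes only in rows, so rows that repeat a pose let the fingers close. It gives the time, the measured TCP pose, the force, the opening and the grip force at its end, in the units of the state.
- robot.observe(): the state, without advancing time (a new reading comes with each control period).
- robot.read_camera(name): name is "scene" or "top"; returns the picture (480x640x3 uint8, red, green, blue); there is no depth.
- robot.camera_model(name): a dict with "camera_matrix" (3x3 intrinsics, pixels), "position" and "attitude" of the camera in the world. Camera axes: x right, y down, z forward; pixel columns grow to the right and rows downward; lengths in m; the calibration is good to about 2 mm. A picture is of the moment at which its call begins. camera_model takes no time and is no camera call.
- robot.hand_in(): hands the job in; it is judged then, once.
The state is a dict: "time": time; "qpos": joint angles; "qvel": joint speeds; "joint_efforts": joint torques, N m; "tool_pos": TCP position; "tool_rot": TCP orientation; "contact_force": force on the tool from outside, world axes, zero at the start; "torque": the same for the moment, N m; "opening": finger opening in m; "grip_force": force on a finger pad.
Only numpy, scipy, OpenCV 4.12 (cv2) and the standard library are available. Lean on these libraries where they do the work, as an engineer would, in place of code of your own. Each camera call takes 0.05 s, during which the arm holds its last target. There are 200 camera calls.

## Task

Lift the salt shaker off the kitchen scale and stand it upright on the worktop. Then centre the storage tin in the outline printed on the scale's plate, square with it, by tapping the tin along with your fingertips alternately at its two narrow ends, first on its left end, then on its right end, and on its long sides wherever needed. Tap gently, keep the tin flat on the plate (it is too wide to grip and must not be lifted), and leave the other things where they stand.

Things in the scene. Friction and masses are not known exactly. Their poses are not given: they have to be found in the camera images.
- scale: Flat kitchen scale, fixed. Origin: on the worktop under the middle of its weighing plate; z up. Its dark plate is 180 (x) by 256 (y) mm, top 28 mm above the worktop; a grey strip with the display, 40 mm wide and about 8 mm lower than the plate, joins the plate's -y end (the right one seen from the robot).
- outline (a point): Centre of the thin white rectangle (112 mm in x by 142 mm in y, with a tick at each mid-side) printed on the plate, at the height of the plate's top. The axes are those of the scale. The tin centred in it leaves an even 8 mm margin all round.
- tin: Closed metal storage tin, flat wooden lid let in between its end walls; solid oblong 96 (x) by 126 (y) by 52 mm high, 0.45 to 0.8 kg. Origin: centre of its underside, on the plate; z up. It slides when pushed and stops with the push. Narrow ends at +y (left) and -y (right), long sides at +x (far) and -x (near). Starts left of the outline's centre, up to 26 degrees out of square.
- tin_left_end: The tin's left end wall (96 mm wide, 52 mm high), seen from the robot. Origin: foot of the wall, 59.5 mm to +y of the tin's origin; same axes as the tin. The outer face is 3.5 mm farther out.
- tin_right_end: The tin's right end wall, like the left one, 59.5 mm to -y of the tin's origin; the outer face is 3.5 mm farther out.
- salt_shaker: Round salt shaker with a clear body and a metal domed cap, 44 mm across, 90 mm high. Origin: centre of its underside; z up. It starts standing on the plate near its right end, close beside the tin; it may be gripped at any height round the body.
- egg_cup_1: Bystander: pale egg cup, 47 mm across, 52 mm high; origin at the centre of its underside.
- garlic: Bystander: bulb of garlic, 60 mm across, 59 mm high; origin at the centre of its underside.
- clay_shaker_2: Bystander: egg-shaped terracotta shaker, 51 mm across, 54 mm high; origin at the centre of its underside.
- spice_2: Bystander: spice jar with a black cap, 41 mm across, 105 mm high, beside the right end of the scale; origin at the centre of its underside.
- nutmeg_grater: Bystander: small perforated tin grater lying behind the scale, 35 by 69 by 27 mm (long along its y); origin at the centre of its underside.
- spice_1: Bystander: spice jar like spice_2, 41 mm across, 105 mm high, at the back below the wall cupboard; origin at the centre of its underside.
- spice_3: Bystander: spice jar like spice_2, 41 mm across, 105 mm high, at the back below the wall cupboard; origin at the centre of its underside.
- note_block: Block of notes, fixed to the worktop, 77 by 77 by 14 mm, far left; origin at the centre of its underside.
- clay_pot: Fixed terracotta pot with two ears, 86 by 109 by 77 mm (ears along its y), far left; origin at the centre of its underside.
- mixing_bowl: Fixed stoneware bowl, 229 mm across, 103 mm high, on the worktop to the robot's left; origin at the centre of its underside.
There are look-alikes about, which are no part of the job. Leave any red or yellow look-alike of the salt_shaker alone.

How it is judged:
By the outcome, as a careful person would: the job done as asked, in the order asked, and still so for the second after the job is handed in, with the robot touching nothing.
It also fails if it takes over 64 s, if anything falls off the work surface, if the arm or the gripper's body presses on something with over 40 N, if the wrist force passes 120 N, or if a joint passes its speed limit or range.

## Working session

There is one attempt and no reset: what is moved stays moved. The work goes in short steps, Python scripts to look and compute and a shell command to move; the robot and the scene stay as the last step left them, time stands still between calls to the robot, and variables do not carry over. Pictures are saved under pics/ and viewed, at most 10 in all, crops included, and the job is handed in when it is done.

```bash
mkdir -p pics
cat > h.py <<'E'
import numpy as np, cv2
from cell import robot
from scipy.spatial.transform import Rotation as R
def cam(n):
    m=robot.camera_model(n); K=np.array(m["camera_matrix"]); p=np.array(m["position"]); a=np.array(m["attitude"])
    A=a if a.shape==(3,3) else R.from_euler('xyz',a).as_matrix()
    return K,p,A
def ray(n,u,v):
    K,p,A=cam(n); d=A@np.linalg.solve(K,[u,v,1.]); return p,d/np.linalg.norm(d)
def onz(n,u,v,z):
    p,d=ray(n,u,v); return p+d*(z-p[2])/d[2]
def two(a,b):
    (p,d),(q,e)=ray('scene',*a),ray('top',*b)
    s,t=np.linalg.lstsq(np.c_[d,-e],q-p,rcond=None)[0]
    return (p+d*s+q+e*t)/2, np.linalg.norm(p+d*s-q-e*t)
def px(n,P):
    K,p,A=cam(n); c=K@(A.T@(np.array(P)-p)); return c[:2]/c[2]
def grab(n,f=None):
    im=cv2.cvtColor(robot.read_camera(n),cv2.COLOR_RGB2BGR)
    if f: cv2.imwrite('pics/'+f,im)
    return im
E
python3 - <<'E'
from h import *
for n in('scene','top'): grab(n,n+'0.png'); print(robot.camera_model(n))
print(robot.observe())
E
```

```text
{'camera_matrix': array([[586.06600755,   0.        , 316.96991888],
       [  0.        , 586.06600755, 242.00091281],
       [  0.        ,   0.        ,   1.        ]]), 'position': array([-0.49431744, -0.56513986,  0.98956826]), 'attitude': array([-2.21833899e+00,  1.06077658e-03, -9.37708057e-01])}
{'camera_matrix': array([[478.1994158 ,   0.        , 320.25056235],
       [  0.        , 478.1994158 , 234.74988664],
       [  0.        ,   0.        ,   1.        ]]), 'position': array([0.31100192, 0.19004336, 1.08065539]), 'attitude': array([-2.95258086,  0.00557599, -1.59154654])}
{'time': 0.1, 'qpos': array([ 9.66001982e-01,  3.42656022e-01,  1.52490088e+00,  8.38154835e-07,
        1.27540027e+00, -1.45964191e-01]), 'qvel': array([-2.58963334e-04, -1.53107500e-03, -3.57742185e-03, -6.86697984e-04,
       -7.18264513e-05,  4.68521876e-05]), 'joint_efforts': array([ 7.57335947e-04, -4.32004023e+01, -2.44693297e+01,  7.18284189e-02,
        5.25522628e-02, -2.96268695e-05]), 'tool_pos': array([0.23228809, 0.47043297, 0.2341201 ]), 'tool_rot': array([-3.14024276e+00, -1.99257453e-04,  2.68276212e+00]), 'contact_force': array([0.13794094, 0.59740113, 0.50633059]), 'torque': array([-0.01961777, -0.03879147, -0.03475253]), 'grip_force': 0.0, 'opening': 0.09131918250077223}
```

View pics/scene0.png

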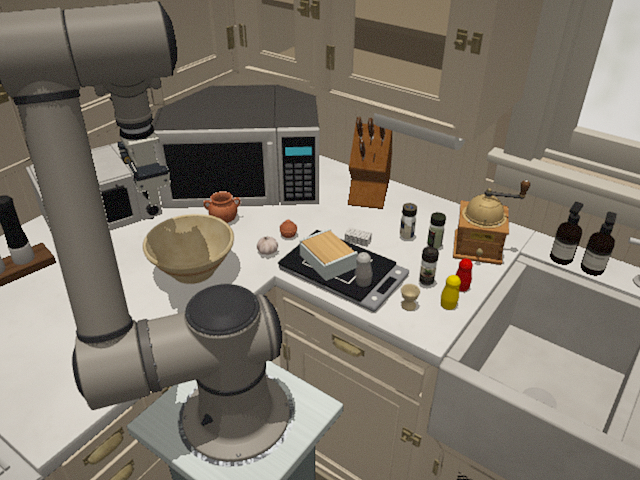

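View pics/top0.png

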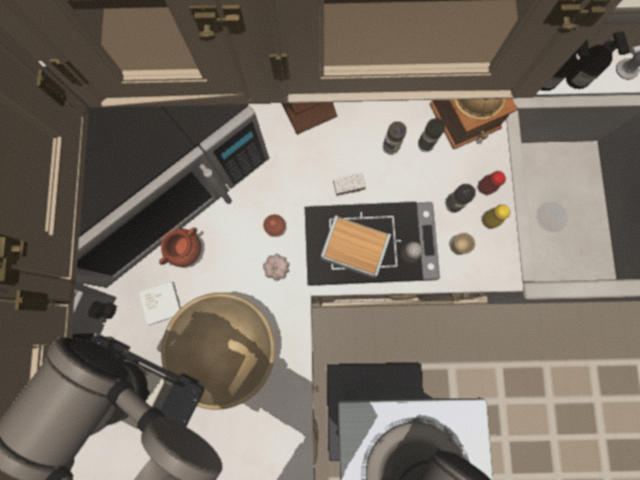

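The scene view shows the clear shaker with the grey cap on the scale at scene (363,268), top (413,250). What could be taken for it: the red one at scene (465,273), the yellow one at (451,291), and the black-capped spice jars at (429,265), (409,220) and (436,230). The tin is at scene (328,254), top (356,246). I choose the grey shaker on the plate and check it in a close crop.

Run:
```python
from h import *
t=cv2.imread('pics/top0.png')[195:295,295:445]; s=cv2.imread('pics/scene0.png')[220:315,270:420]
a=cv2.resize(t,(750,500),interpolation=cv2.INTER_CUBIC); b=cv2.resize(s,(780,494),interpolation=cv2.INTER_CUBIC)
cv2.imwrite('pics/ct.png',a); cv2.imwrite('pics/cs.png',b)
```

```text
(no output)
```

View pics/ct.png

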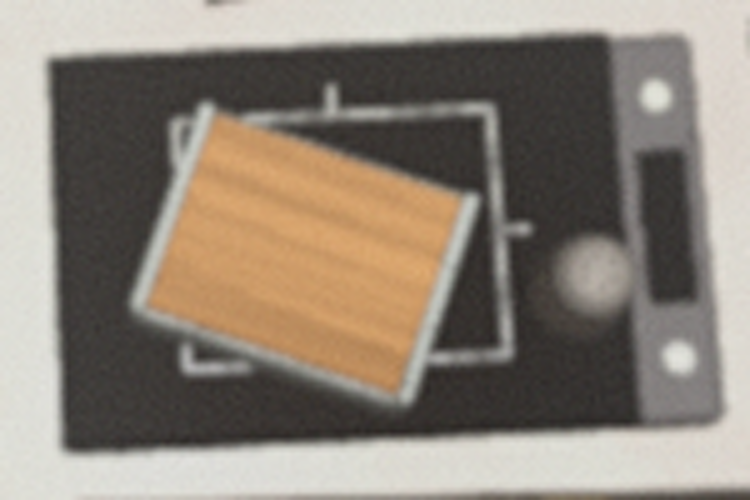

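View pics/cs.png

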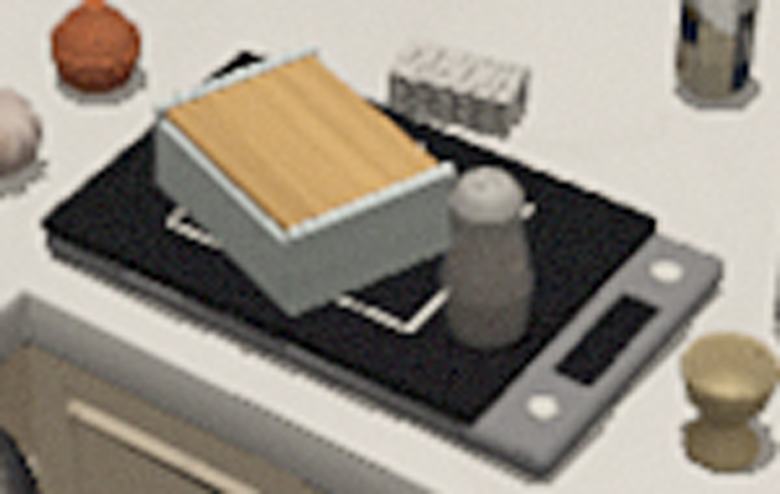

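The crops confirm it: a plain shaker with a grey dome, crop top (593,272), beside the tin on the plate. The tin's lid corners are at top crop (208,105), (473,197), (408,400) and (140,305). The outline corners are at (178,124), (490,107), (507,353) and (187,368).

Run:
```python
from h import *
np.set_printoptions(precision=4,suppress=True)
T=lambda x,y:((x+.5)/5-.5+295,(y+.5)/5-.5+195)
S=lambda x,y:((x+.5)/5.2-.5+270,(y+.5)/5.2-.5+220)
o=[onz('top',*T(*c),.028) for c in((178,124),(490,107),(507,353),(187,368))]
o=np.array(o);print(o,o.mean(0),[np.linalg.norm(o[i]-o[i-1]) for i in range(4)])
d=(o[0]+o[3]-o[1]-o[2]);e=o[0]+o[1]-o[2]-o[3]
print('scale yaw',np.degrees([np.arctan2(-d[0],d[1]),np.arctan2(e[1],e[0])]))
sc=two(S(412,328),T(507,353));print('outline BR two-view',sc)
lt=[(208,105),(473,197),(408,400),(140,305)]; ls=[(313,52),(452,167),(287,238),(160,110)]
l=[two(S(*a),T(*b)) for a,b in zip(ls,lt)]
for q in l: print(q)
l=np.array([onz('top',*T(*c),.08) for c in lt]);print('tin',l.mean(0),[np.linalg.norm(l[i]-l[i-1]) for i in range(4)])
d=(l[0]+l[3]-l[1]-l[2]);e=l[0]+l[1]-l[2]-l[3]
print('tin yaw',np.degrees([np.arctan2(-d[0],d[1]),np.arctan2(e[1],e[0])]))
print('shaker cap',two(S(487,183),T(593,272)), onz('top',*T(593,272),.105))
p=onz('scene',*S(487,330),.028);print('shaker base approx',p)
for n,(u,v) in dict(egg=(461,243),spice2=(461,197),garlic=(276,267),clay=(274,225),nut=(349,184),sp1=(395,137),yellow=(497,216)).items():print(n,onz('top',u,v,.05))
print([onz('top',*T(*c),z) for c,z in (((50,60),.028),((608,38),.028),((690,38),.02),((722,420),.02),((65,450),.028))])
print(onz('top',320,295,0))
```

```text
[[0.5472 0.1686 0.028 ]
 [0.552  0.0276 0.028 ]
 [0.4402 0.0256 0.028 ]
 [0.4366 0.1673 0.028 ]] [0.494  0.0973 0.028 ] [np.float64(0.11061035479276503), np.float64(0.14101398335229656), np.float64(0.11174647089803016), np.float64(0.14175330463293775)]
scale yaw [1.7009 0.8451]
outline BR two-view (array([0.4408, 0.025 , 0.028 ]), np.float64(0.001689524615298183))
(array([0.5449, 0.1564, 0.0744]), np.float64(1.1188001595354864e-05))
(array([0.5017, 0.0441, 0.0786]), np.float64(0.0013569985456397115))
(array([0.4142, 0.077 , 0.0768]), np.float64(0.003210405311952446))
(array([0.4579, 0.1878, 0.0762]), np.float64(0.0006206222789526132))
tin [0.4792 0.1163 0.08  ] [np.float64(0.09148226209905065), np.float64(0.11959842131161232), np.float64(0.09153084567261408), np.float64(0.11930392896068072)]
tin yaw [-20.917  -19.9434]
shaker cap (array([0.4629, 0.0014, 0.1133]), np.float64(0.0018768612106354846)) [0.4636 0.0005 0.105 ]
shaker base approx [ 0.4615 -0.0053  0.028 ]
egg [ 0.4832 -0.1152  0.05  ]
spice2 [ 0.5869 -0.1231  0.05  ]
garlic [0.4392 0.2891 0.05  ]
clay [0.5323 0.2932 0.05  ]
nut [0.6225 0.1249 0.05  ]
sp1 [0.7315 0.0165 0.05  ]
yellow [ 0.5418 -0.1991  0.05  ]
[array([0.5782, 0.2259, 0.028 ]), array([ 0.5829, -0.0274,  0.028 ]), array([ 0.5841, -0.0665,  0.02  ]), array([ 0.4093, -0.0693,  0.02  ]), array([0.4015, 0.2218, 0.028 ])]
[0.38   0.1952 0.    ]
```

```bash
cat >> h.py <<'E'
def to(x,y,z,yaw):
    s=robot.observe(); M=R.from_euler('xyz',s['tool_rot']).as_matrix(); ps=s['tool_rot'][2]
    d=M.T@(np.array([x,y,z])-s['tool_pos']); t=-((yaw-ps+np.pi)%(2*np.pi)-np.pi)
    print('shift',d.round(4),'turn',round(t,4),'| at',s['tool_pos'].round(4),'yaw',round(ps%(2*np.pi),4),'t',round(s['time'],2),'F',s['contact_force'].round(1),'op',round(s['opening'],4),'q',s['qpos'].round(2))
E
python3 -m jog '[[[1,-0.158,-0.122,0,0.6],[1,-0.158,-0.122,0,0.6],[1,-0.158,-0.122,0,0.6],[1,-0.158,-0.122,0,0.6],[1,-0.158,-0.122,0,0.6]]]'
python3 -c "
from h import *
to(.463,.0,.16,1.571)"
```

```text
time: 0.52
tool_pos: [0.3204, 0.289, 0.2345]
tool_rot: [-3.141, 0.001, 2.076]
contact_force: [1.3, 0.7, 0.4]
opening: 0.0919
grip_force: 0.0
shift [-0.3218 -0.0152  0.0746] turn 0.5054 | at [0.3204 0.289  0.2345] yaw 2.0764 t 0.52 F [1.3 0.7 0.4] op 0.0919 q [ 0.56  0.17  1.76 -0.    1.21  0.05]
```

```bash
python3 -m jog '[[[1,-0.195,-0.009,0.02,0.505],[1,-0.195,-0.009,0.02,0.505],[1,-0.195,-0.009,0.02,0.505],[1,-0.195,-0.009,0.02,0.505],[1,-0.195,-0.009,0.02,0.505]]]' >/dev/null
python3 -c "
from h import *
to(.463,.0,.16,1.571)"
```

```text
shift [-0.114   0.0546  0.0544] turn -0.0012 | at [0.4086 0.1141 0.2143] yaw 1.5698 t 0.93 F [ 0.5  1.  -0.1] op 0.0917 q [ 0.09  0.18  1.81 -0.    1.15  0.09]
```

```bash
python3 -m jog '[[[1,-0.114,0.0545,0.054,0],[1,-0.114,0.0545,0.054,0],[1,-0.114,0.0545,0.054,0],[1,-0.114,0.0545,0.054,0],[1,-0.114,0.0545,0.054,0]]]' >/dev/null
python3 -m jog '[[[1,0,0,0.03,0],[1,0,0,0.06,0],[1,0,0,0.08,0],[1,0,0,0.093,0],[1,0,0,0.093,0]]]' 
python3 -m jog '[[[-0.4,0,0,0,0],[-1,0,0,0,0],[-1,0,0,0,0],[-1,0,0,0,0],[-1,0,0,0,0]]]' 12
python3 -m jog '[[[-1,0,0,0,0],[-1,0,0,0,0]]]' 12
python3 -c "
from h import *
grab('scene','g.png');grab('top','gt.png')
to(.463,.0,.067,1.571)"
```

```text
time: 1.77
tool_pos: [0.461, 0.0049, 0.0658]
tool_rot: [-3.136, -0.001, 1.579]
contact_force: [-0.5, -0.1, -0.6]
opening: 0.0916
grip_force: 0.0
time: 2.18
tool_pos: [0.4636, 0.0034, 0.0685]
tool_rot: [3.14, 0.0, 1.578]
contact_force: [0.1, 0.3, 0.2]
opening: 0.0632
grip_force: 0.0
time: 2.35
tool_pos: [0.4632, 0.0033, 0.068]
tool_rot: [3.141, 0.0, 1.578]
contact_force: [0.7, -0.5, -0.1]
opening: 0.0501
grip_force: 0.0
shift [-0.0033 -0.0002  0.0008] turn 0.0067 | at [0.4632 0.0033 0.0678] yaw 1.5777 t 2.45 F [ 0.2 -0.2  0.8] op 0.0416 q [-0.16  0.45  1.9   0.    0.79 -0.17]
```

```bash
python3 -m jog '[[[-1,0,0,0,0],[-1,0,0,0,0],[-1,0,0,0,0]]]' 15
python3 -m jog '[[[-1,0,0,-0.02,0],[-1,0,0,-0.05,0],[-1,0,0,-0.08,0],[-1,0,0,-0.11,0],[-1,0,0,-0.11,0]]]' 15
python3 -c "
from h import *
a=grab('scene')[200:330,250:450];b=grab('top')[170:300,290:490]
cv2.imwrite('pics/lift.png',cv2.resize(np.vstack([a,b]),None,fx=2.2,fy=2.2))
to(.44,-.17,.18,3.1416)
to(.44,-.17,.18,0)"
```

```text
time: 2.7
tool_pos: [0.4632, 0.0033, 0.0678]
tool_rot: [3.141, 0.0, 1.578]
contact_force: [0.6, -0.3, 1.2]
opening: 0.04
grip_force: 14.6
time: 3.12
tool_pos: [0.4659, 0.003, 0.1827]
tool_rot: [3.132, 0.001, 1.578]
contact_force: [1.0, -0.0, -0.7]
opening: 0.0402
grip_force: 14.5
shift [-0.1732 -0.0246 -0.0017] turn -1.5638 | at [0.4634 0.0034 0.1783] yaw 1.5778 t 3.22 F [ 0.4 -0.8 -2.2] op 0.0405 q [-0.16  0.29  1.77  0.    1.08 -0.17]
shift [-0.1732 -0.0246 -0.0017] turn 1.5778 | at [0.4634 0.0034 0.1783] yaw 1.5778 t 3.22 F [ 0.4 -0.8 -2.2] op 0.0405 q [-0.16  0.29  1.77  0.    1.08 -0.17]
```

View pics/lift.png

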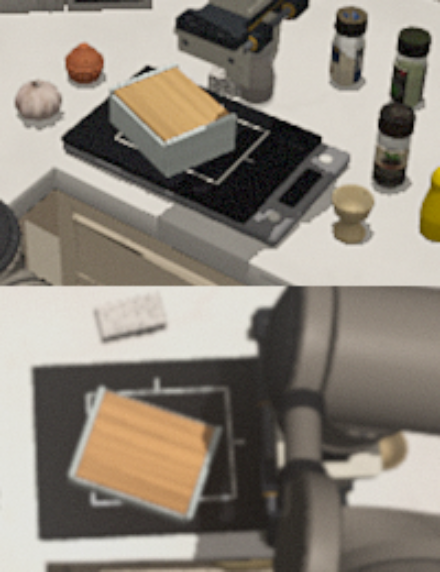

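The shaker is lifted, hanging under the gripper, and the tin is undisturbed. I place it front right at (.43,-.178), clear of the egg cup.

```bash
python3 -m jog '[[[-1,-0.09,-0.017,0,0.62],[-1,-0.09,-0.017,0,0.62],[-1,-0.09,-0.017,0,0.62],[-1,-0.09,-0.017,0,0.62],[-1,-0.09,-0.017,0,0.62]]]' >/dev/null
python3 -m jog '[[[-1,0,0,0,0.62],[-1,0,0,0,0.62],[-1,0,0,0,0.62],[-1,0,0,0,0.62],[-1,0,0,0,0.62]]]' >/dev/null
python3 -m jog '[[[-1,0,0,0,0.338],[-1,0,0,0,0.338],[-1,0,0,0,0.338],[-1,0,0,0,0.338]]]'
python3 -c "
from h import *
to(.43,-.178,.18,0); print(onz('top',520,240,0))"
```

```text
time: 4.38
tool_pos: [0.4457, -0.0864, 0.1759]
tool_rot: [-3.14, 0.003, -0.003]
contact_force: [0.6, 0.1, -1.2]
opening: 0.0404
grip_force: 14.5
shift [-0.0154  0.0917 -0.0041] turn -0.0033 | at [ 0.4457 -0.0864  0.1759] yaw 6.2799 t 4.38 F [ 0.6  0.1 -1.2] op 0.0404 q [-0.36  0.28  1.8   0.    1.07  1.21]
[ 0.49558689 -0.26541444  0.        ]
```

```bash
python3 -m jog '[[[-1,-0.015,0.092,0.0,0],[-1,-0.015,0.092,0.0,0],[-1,-0.015,0.092,0.0,0],[-1,-0.015,0.092,0.04,0],[-1,-0.015,0.092,0.08,0]]]' >/dev/null
python3 -m jog '[[[-1,0,0,0.02,0],[-1,0,0,0.04,0],[-1,0,0,0.05,0],[-1,0,0,0.05,0],[-1,0,0,0.05,0]]]'
python3 -c "
from h import *
to(.43,-.178,.0400,0)"
```

```text
time: 5.22
tool_pos: [0.431, -0.1782, 0.0468]
tool_rot: [-3.14, 0.002, 0.001]
contact_force: [-0.2, 0.0, -0.3]
opening: 0.0403
grip_force: 14.5
shift [-0.001  -0.0002  0.0068] turn 0.0014 | at [ 0.431  -0.1782  0.0468] yaw 0.0014 t 5.22 F [-0.2  0.  -0.3] op 0.0403 q [-0.56  0.49  1.91  0.    0.74  1.01]
```

```bash
python3 -m jog '[[[-1,0,0,0.003,0],[-1,0,0,0.006,0],[-1,0,0,0.0075,0],[-1,0,0,0.0075,0],[-1,0,0,0.0075,0]]]'
python3 -m jog '[[[0.3,0,0,0,0],[0.3,0,0,0,0],[0.3,0,0,0,0],[0.3,0,0,0,0],[0.3,0,0,0,0]]]'
python3 -m jog '[[[0.3,0,0,-0.03,0],[0.3,0,0,-0.07,0],[0.3,0,0,-0.11,0],[0.3,0,0,-0.14,0],[0.3,0,0,-0.14,0]]]'
python3 -c "
from h import *
to(.43,-.178,.1800,0)"
```

```text
time: 5.63
tool_pos: [0.4319, -0.1788, 0.0405]
tool_rot: [3.141, -0.0, -0.0]
contact_force: [-0.2, -0.2, -2.4]
opening: 0.0402
grip_force: 14.5
time: 6.05
tool_pos: [0.4318, -0.1788, 0.0403]
tool_rot: [3.142, -0.0, -0.0]
contact_force: [-0.3, -0.1, 0.8]
opening: 0.059
grip_force: 0.0
time: 6.47
tool_pos: [0.4345, -0.1804, 0.1862]
tool_rot: [3.136, -0.01, -0.0]
contact_force: [1.4, -0.7, 0.2]
opening: 0.0598
grip_force: 0.0
shift [-0.0046 -0.0024  0.0062] turn -0.0 | at [ 0.4345 -0.1804  0.1862] yaw 6.2831 t 6.47 F [ 1.4 -0.7  0.2] op 0.0598 q [-0.56  0.29  1.75  0.    1.09  1.01]
```

```bash
python3 -m jog '[[[-1,0.02,-0.2,0,-0.62],[-1,0.02,-0.2,0,-0.62],[-1,0.02,-0.2,0,-0.62],[-1,0.02,-0.2,0,-0.62],[-1,0.02,-0.2,0,-0.62]]]' >/dev/null
python3 -c "
from h import *
to(.479,.225,.16,1.594)"
```

```text
shift [ 0.1405 -0.1469  0.02  ] turn -0.9678 | at [0.4513 0.0237 0.1799] yaw 0.6262 t 6.88 F [ 0.4 -0.8 -0.5] op 0.0312 q [-0.12  0.27  1.8   0.    1.08  0.83]
```

```bash
python3 -m jog '[[[-1,0.14,-0.147,0,-0.62],[-1,0.14,-0.147,0,-0.62],[-1,0.14,-0.147,0,-0.62],[-1,0.14,-0.147,0,-0.62],[-1,0.14,-0.147,0,-0.62]]]' >/dev/null
python3 -m jog '[[[-1,0,0,0,-0.35],[-1,0,0,0,-0.35],[-1,0,0,0,-0.35]]]' >/dev/null
python3 -c "
from h import *
to(.479,.225,.16,1.594)
from h import *
t=grab('top');s=grab('scene')
cv2.imwrite('pics/b.png',np.hstack([cv2.resize(t[150:310,250:450],None,fx=2,fy=2),cv2.resize(s[160:320,240:440],None,fx=2,fy=2)]))"
```

```text
shift [ 0.0019 -0.0008  0.0194] turn 0.0041 | at [0.4798 0.2231 0.1794] yaw 1.5981 t 7.55 F [-0.  -0.2  0.2] op 0.0005 q [0.29 0.4  1.6  0.   1.15 0.26]
```

View pics/b.png

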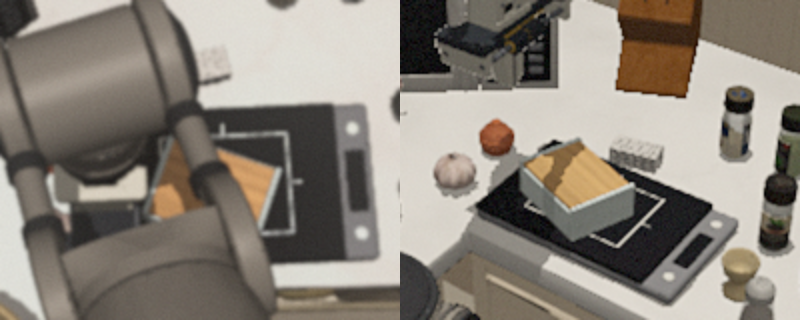

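The picture shows the shaker standing upright beside the egg cup, at the lower right of the scene view, and the tin unmoved. Now the first left tap.

```bash
cat >> h.py <<'E'
def tin(n,im=None):
    if im is None: im=grab(n)
    h=cv2.cvtColor(im,cv2.COLOR_BGR2HSV); m=cv2.inRange(h,(8,70,90),(22,220,255))
    roi=np.zeros_like(m)
    c=np.array([px(n,P) for P in ((.39,.0,.08),(.39,.24,.08),(.59,.24,.08),(.59,.0,.08))]).astype(np.int32)
    cv2.fillConvexPoly(roi,c,255); m=cv2.morphologyEx(m&roi,cv2.MORPH_CLOSE,np.ones((3,3)))
    k=max(cv2.findContours(m,0,cv2.CHAIN_APPROX_NONE)[0],key=cv2.contourArea)
    w=np.array([onz(n,u,v,.08)[:2] for (u,v) in k[:,0].astype(float)])
    (cx,cy),(a,b),t=cv2.minAreaRect((w*1000).astype(np.float32)); 
    if a>b: t-=90
    t=(t+45)%90-45
    print('tin',n,'c',round(cx,1),round(cy,1),'size',round(a,1),round(b,1),'yaw',round(t,2))
E
python3 -m jog '[[[-1,0,0,0.04,0],[-1,0,0,0.08,0],[-1,0,0,0.11,0],[-1,0,0,0.131,0],[-1,0,0,0.131,0]]]' >/dev/null
python3 -m jog '[[[-1,-0.005,0,0,0],[-1,-0.01,0,0,0],[-1,-0.014,0,0,0],[-1,-0.017,0,0,0],[-1,-0.02,0,0,0]]]' 
python3 -c "
from h import *
for n in('scene','top'):tin(n,cv2.imread('pics/'+n+'0.png'))
tin('scene')
to(.479,.19,.048,1.594)"
```

```text
time: 8.48
tool_pos: [0.4815, 0.2019, 0.0505]
tool_rot: [3.139, -0.001, 1.589]
contact_force: [0.2, 0.3, -0.1]
opening: 0.0003
grip_force: 0.0
tin scene c 476.1 116.5 size 109.5 92.1 yaw -20.62
tin top c 478.9 117.4 size 111.5 89.9 yaw -20.65
tin scene c 476.0 116.5 size 109.5 92.2 yaw -20.62
shift [-0.0114 -0.0025  0.0022] turn -0.0051 | at [0.4813 0.2015 0.0502] yaw 1.5889 t 8.53 F [-0.2  0.1 -1. ] op 0.0007 q [ 0.25  0.56  1.76 -0.    0.82  0.23]
```

```bash
python3 -m jog '[[[-1,-0.003,0,0,0],[-1,-0.006,0,0,0],[-1,-0.01,0,0,0],[-1,-0.014,0,0,0],[-1,-0.017,0,0,0]]]' 
python3 -m jog '[[[-1,0,0,0,0],[-1,0.006,0,0,0],[-1,0.015,0,0,0],[-1,0.025,0,0,0]]]' 
python3 -c "
from h import *
tin('scene')
to(.479,.19,.048,1.594)"
```

```text
time: 8.95
tool_pos: [0.4814, 0.1862, 0.0499]
tool_rot: [3.14, -0.002, 1.589]
contact_force: [-1.5, 6.5, 3.9]
opening: 0.0006
grip_force: 3.0
time: 9.28
tool_pos: [0.4805, 0.2108, 0.0492]
tool_rot: [-3.141, 0.0, 1.589]
contact_force: [0.0, -0.3, 0.4]
opening: 0.0003
grip_force: 0.0
tin scene c 478.6 102.7 size 109.9 92.5 yaw -18.29
shift [-0.0225 -0.002   0.0012] turn -0.0037 | at [0.4805 0.2126 0.0492] yaw 1.5903 t 9.33 F [ 0.3  0.9 -0.1] op 0.0007 q [0.27 0.57 1.75 0.   0.83 0.25]
```

The tin mostly slid: 14 mm to the right and +2.3°. Next is the right end, at its far corner.

```bash
python3 -m jog '[[[-1,0,0,-0.04,0],[-1,0,0,-0.08,0],[-1,-0.04,0.006,-0.08,0],[-1,-0.08,0.012,-0.08,0],[-1,-0.12,0.018,-0.08,0]]]' >/dev/null
python3 -m jog '[[[-1,-0.04,0.006,0,0],[-1,-0.08,0.012,0,0],[-1,-0.098,0.0125,0.01,0],[-1,-0.098,0.0125,0.04,0],[-1,-0.098,0.0125,0.06,0]]]' >/dev/null
python3 -m jog '[[[-1,0,0,0.01,0],[-1,0,0,0.02,0],[-1,0,0,0.02,0]]]' >/dev/null
python3 -c "
from h import *
to(.515,.018,.048,1.594)"
```

```text
shift [ 0.0245  0.001  -0.0002] turn -0.0033 | at [ 0.5145 -0.0065  0.0477] yaw 1.5907 t 10.42 F [-0.1  0.7 -0.1] op 0.0005 q [-0.16  0.55  1.78  0.    0.81 -0.18]
```

```bash
python3 -m jog '[[[-1,0.01,0,0,0],[-1,0.018,0,0,0],[-1,0.023,0,0,0],[-1,0.027,0,0,0],[-1,0.031,0,0,0]]]' 
python3 -m jog '[[[-1,0.004,0,0,0],[-1,0.006,0,0,0],[-1,0.006,0,0,0],[-1,-0.004,0,0,0],[-1,-0.02,0,0,0]]]' 
python3 -c "
from h import *
tin('scene')
to(.515,.018,.048,1.594)"
```

```text
time: 10.83
tool_pos: [0.5156, 0.024, 0.0502]
tool_rot: [3.139, 0.001, 1.591]
contact_force: [1.4, -5.9, 1.7]
opening: 0.0004
grip_force: 2.8
time: 11.25
tool_pos: [0.5145, 0.0046, 0.0492]
tool_rot: [-3.141, -0.001, 1.592]
contact_force: [-0.1, -0.6, -0.6]
opening: 0.0003
grip_force: 0.0
tin scene c 475.0 115.2 size 110.1 91.9 yaw -15.84
shift [0.0165 0.0005 0.0012] turn -0.0039 | at [0.5148 0.0015 0.0492] yaw 1.5901 t 11.3 F [ 0.3 -2.3 -0.6] op 0.0006 q [-0.15  0.55  1.78 -0.    0.81 -0.16]
```

Friction at the corner cancels the turning. The near side pushed at its right end gives both +x and counter-clockwise turn, so I tap there.

```bash
python3 -m jog '[[[-1,0,0,-0.04,0],[-1,0,0,-0.08,0],[-1,0.02,-0.034,-0.08,0],[-1,0.04,-0.068,-0.08,0],[-1,0.06,-0.1,-0.08,0]]]' >/dev/null
python3 -m jog '[[[-1,0.019,-0.0355,0,0],[-1,0.019,-0.0355,0,0],[-1,0.019,-0.0355,0.04,0],[-1,0.019,-0.0355,0.07,0],[-1,0.019,-0.0355,0.081,0]]]' >/dev/null
python3 -m jog '[[[-1,0,0,0,0],[-1,0,0.008,0,0]]]' >/dev/null
python3 -c "
from h import *
to(.396,.078,.048,1.594)"
```

```text
shift [-0.0025  0.0115 -0.0002] turn -0.0045 | at [0.3844 0.0803 0.0478] yaw 1.5895 t 12.3 F [-0.1  0.3 -0.2] op 0.0006 q [ 0.01  0.4   2.1   0.    0.65 -0.01]
```

```bash
python3 -m jog '[[[-1,-0.002,0.007,0,0],[-1,-0.002,0.011,0,0],[-1,-0.002,0.015,0,0],[-1,-0.002,0.019,0,0],[-1,-0.002,0.023,0,0]]]' 
python3 -m jog '[[[-1,0,0.003,0,0],[-1,0,0.005,0,0],[-1,0,0.005,0,0],[-1,0,-0.004,0,0]]]' 
python3 -c "
from h import *
tin('scene')
to(.396,.078,.048,1.594)"
```

```text
time: 12.72
tool_pos: [0.4089, 0.0787, 0.0484]
tool_rot: [-3.141, 0.0, 1.59]
contact_force: [-4.8, -2.5, 1.3]
opening: 0.0007
grip_force: 1.9
time: 13.05
tool_pos: [0.4074, 0.0788, 0.0486]
tool_rot: [3.137, -0.0, 1.59]
contact_force: [0.1, -0.7, -0.3]
opening: 0.0003
grip_force: 0.0
tin scene c 496.2 78.0 size 50.7 40.9 yaw 3.67
shift [-0.0008 -0.008   0.0002] turn -0.004 | at [0.404  0.079  0.0482] yaw 1.59 t 13.1 F [-2.5 -0.5 -0.9] op 0.0003 q [ 0.01  0.42  2.06  0.    0.67 -0.01]
```

```bash
python3 -m jog '[[[-1,0,-0.01,-0.03,0],[-1,0,-0.01,-0.07,0],[-1,0.035,0.01,-0.08,0],[-1,0.07,0.03,-0.08,0],[-1,0.1,0.05,-0.08,0]]]' >/dev/null
python3 -m jog '[[[-1,0.03,0.02,0,0],[-1,0.046,0.03,0,0],[-1,0.046,0.03,0.0,0]]]' >/dev/null
python3 -c "
from h import *
tin('scene')
to(.48,.2,.048,1.594)"
```

```text
tin scene c 486.2 118.9 size 110.5 93.1 yaw -9.02
shift [-0.0278 -0.0034  0.08  ] turn -0.0017 | at [0.4827 0.2278 0.128 ] yaw 1.5923 t 13.82 F [ 0.5 -0.6 -0.1] op 0.0001 q [0.3  0.47 1.65 0.   1.02 0.28]
```

```bash
python3 -m jog '[[[-1,0,-0.015,0.03,0],[-1,0,-0.015,0.06,0],[-1,-0.005,-0.015,0.08,0],[-1,-0.015,-0.015,0.08,0],[-1,-0.023,-0.015,0.08,0]]]' >/dev/null
python3 -m jog '[[[-1,-0.004,0,0,0],[-1,-0.008,0,0,0],[-1,-0.012,0,0,0],[-1,-0.016,0,0,0],[-1,-0.02,0,0,0]]]' 
python3 -m jog '[[[-1,-0.004,0,0,0],[-1,-0.007,0,0,0],[-1,-0.007,0,0,0],[-1,0.003,0,0,0],[-1,0.02,0,0,0]]]' 
python3 -c "
from h import *
tin('scene')
to(.48,.2,.048,1.594)"
```

```text
time: 14.65
tool_pos: [0.4686, 0.1834, 0.0495]
tool_rot: [3.14, -0.002, 1.589]
contact_force: [-2.7, 7.1, 3.8]
opening: 0.0005
grip_force: 3.2
time: 15.07
tool_pos: [0.4685, 0.2024, 0.0489]
tool_rot: [3.14, 0.0, 1.588]
contact_force: [0.5, 0.6, 0.4]
opening: 0.0005
grip_force: 0.0
tin scene c 494.6 98.9 size 110.0 94.0 yaw -3.99
shift [-0.0058  0.0114  0.001 ] turn -0.0046 | at [0.4685 0.2056 0.049 ] yaw 1.5894 t 15.12 F [ 0.2  2.3 -0.4] op 0.0004 q [0.26 0.55 1.79 0.   0.8  0.24]
```

```bash
python3 -m jog '[[[-1,0.005,0,-0.04,0],[-1,0.005,0,-0.08,0],[-1,-0.04,0.015,-0.08,0],[-1,-0.08,0.03,-0.08,0],[-1,-0.12,0.045,-0.08,0]]]' >/dev/null
python3 -m jog '[[[-1,-0.04,0.0125,0,0],[-1,-0.08,0.0125,0,0],[-1,-0.087,0.0125,0.02,0],[-1,-0.087,0.0125,0.06,0],[-1,-0.087,0.0125,0.08,0]]]' >/dev/null
python3 -m jog '[[[-1,0,0,0,0]]]' >/dev/null
python3 -c "
from h import *
tin('scene');tin('top',grab('top','r.png'))
to(.53,.024,.048,1.594)"
```

```text
tin scene c 494.1 98.9 size 109.4 94.4 yaw -3.76
tin top c 497.8 100.8 size 110.7 92.4 yaw -2.74
shift [0.0194 0.0039 0.0004] turn -0.0037 | at [0.5264 0.0045 0.0484] yaw 1.5903 t 16.13 F [ 1.2  1.1 -0.7] op 0.0005 q [-0.14  0.57  1.74 -0.    0.83 -0.16]
```

```bash
python3 -m jog '[[[-1,0.008,0.003,0,0],[-1,0.015,0.003,0,0],[-1,0.019,0.003,0,0],[-1,0.022,0.003,0,0],[-1,0.025,0.003,0,0]]]' 
python3 -m jog '[[[-1,0.0,0,0,0],[-1,0.0,0,0,0],[-1,-0.008,0,0,0],[-1,-0.02,0,0,0]]]' 
python3 -c "
from h import *
tin('scene');tin('top')
to(.53,.024,.048,1.594)"
```

```text
time: 16.55
tool_pos: [0.5309, 0.0294, 0.0501]
tool_rot: [3.136, 0.002, 1.591]
contact_force: [2.7, -6.1, 3.8]
opening: 0.0003
grip_force: 3.1
time: 16.88
tool_pos: [0.5286, 0.01, 0.0482]
tool_rot: [-3.141, -0.001, 1.592]
contact_force: [0.1, -0.8, -0.1]
opening: 0.0003
grip_force: 0.0
tin scene c 490.3 105.0 size 110.2 93.0 yaw -1.54
tin top c 496.2 106.7 size 111.9 90.9 yaw -1.23
shift [0.016  0.0015 0.0001] turn -0.0055 | at [0.5288 0.008  0.0481] yaw 1.5885 t 16.98 F [ 0.  -0.9 -0. ] op 0.0007 q [-0.13  0.57  1.74 -0.    0.83 -0.15]
```

```bash
python3 -m jog '[[[-1,-0.004,0,-0.04,0],[-1,-0.004,0,-0.08,0],[-1,0.04,-0.015,-0.08,0],[-1,0.08,-0.03,-0.08,0],[-1,0.12,-0.045,-0.08,0]]]' >/dev/null
python3 -m jog '[[[-1,0.04,-0.0225,0,0],[-1,0.078,-0.0225,0,0],[-1,0.078,-0.0225,0.01,0],[-1,0.078,-0.0225,0.05,0],[-1,0.078,-0.0225,0.08,0]]]' >/dev/null
python3 -m jog '[[[-1,0,0,0,0],[-1,-0.01,0,0,0]]]' >/dev/null
python3 -c "
from h import *
tin('scene')
to(.458,.172,.048,1.594)"
```

```text
tin scene c 490.8 105.2 size 109.7 94.8 yaw -0.99
shift [-0.0158 -0.0032  0.0006] turn -0.0041 | at [0.4609 0.1879 0.0486] yaw 1.5899 t 18.03 F [ 0.4 -2.   0.5] op 0.0005 q [ 0.23  0.53  1.82 -0.    0.79  0.21]
```

```bash
python3 -m jog '[[[-1,-0.004,-0.003,0,0],[-1,-0.008,-0.003,0,0],[-1,-0.011,-0.003,0,0],[-1,-0.014,-0.003,0,0],[-1,-0.016,-0.003,0,0]]]' 
python3 -m jog '[[[-1,0,0,0,0],[-1,0.008,0,0,0],[-1,0.025,0,0,0],[-1,0.025,0,-0.04,0],[-1,0.04,-0.03,-0.08,0]]]' 
python3 -m jog '[[[-1,0.04,-0.02,-0.03,0],[-1,0.08,-0.04,-0.06,0],[-1,0.12,-0.06,-0.08,0],[-1,0.16,-0.08,-0.08,0],[-1,0.16,-0.08,-0.08,0]]]' 
python3 -c "
from h import *
tin('scene',grab('scene','s2.png'));b=grab('top','t2.png');tin('top',b);cv2.imwrite('pics/t2c.png',cv2.resize(b[195:295,295:445],(750,500),interpolation=cv2.INTER_CUBIC))
to(.458,.172,.048,1.594)"
```

```text
time: 18.45
tool_pos: [0.4583, 0.1742, 0.0498]
tool_rot: [3.14, -0.002, 1.589]
contact_force: [-2.6, 7.1, 4.2]
opening: 0.0003
grip_force: 3.3
time: 18.87
tool_pos: [0.4361, 0.21, 0.1209]
tool_rot: [3.14, 0.001, 1.588]
contact_force: [1.5, -0.2, 1.4]
opening: 0.0002
grip_force: 0.0
time: 19.28
tool_pos: [0.3493, 0.3713, 0.2027]
tool_rot: [3.138, -0.003, 1.59]
contact_force: [-0.5, 0.5, 0.3]
opening: 0.001
grip_force: 0.0
tin scene c 492.7 100.5 size 94.2 110.8 yaw 2.49
tin top c 497.0 102.3 size 89.8 111.5 yaw 0.83
shift [-0.2038  0.1042  0.1538] turn 0.0007 | at [0.3485 0.3727 0.2022] yaw 1.5947 t 19.38 F [-0.1  0.1 -0.3] op 0.0001 q [0.67 0.34 1.62 0.   1.18 0.64]
```

View pics/t2c.png

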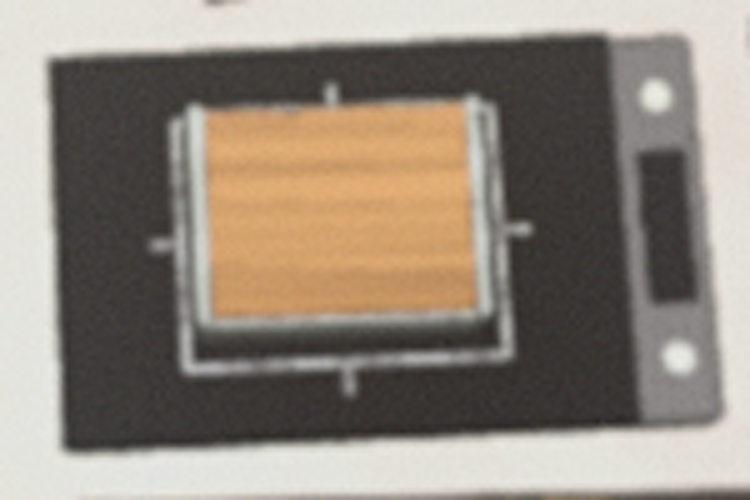

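The tin now sits nearly square within the outline. The wall-top corners are at crop (190,105), (477,97), (493,315) and (203,325), and the ticks at (160,244), (518,229), (331,95) and (349,383). I compute the residual.

Run:
```python
from h import *
T=lambda x,y:((x+.5)/5-.5+295,(y+.5)/5-.5+195)
o=np.array([onz('top',*T(*c),.028) for c in((160,244),(518,229),(331,95),(349,383))])*1e3
print('outline c',o[:2].mean(0),o[2:].mean(0),'yaw',np.degrees(np.arctan2(-(o[0]-o[1])[0],(o[0]-o[1])[1])),np.degrees(np.arctan2(*(o[2]-o[3])[[1,0]])))
l=np.array([onz('top',*T(*c),.08) for c in((190,105),(477,97),(493,315),(203,325))])*1e3
print('tin',l.mean(0),np.ptp(l,0)); d=l[0]+l[3]-l[1]-l[2];e=l[0]+l[1]-l[2]-l[3]
print('yaw',np.degrees(np.arctan2(-d[0],d[1])),np.degrees(np.arctan2(e[1],e[0])))
# white outline pixels in both views, robust: mask bright thin lines on plate
for n,f in(('top','t2.png'),('scene','s2.png'),('top','top0.png')):
    im=cv2.imread('pics/'+f); g=cv2.cvtColor(im,cv2.COLOR_BGR2GRAY).astype(float)
    def prof(a,b): # brightness peak along world segment a->b at plate height
        s=np.linspace(0,1,200); P=[px(n,(a[0]+(b[0]-a[0])*t,a[1]+(b[1]-a[1])*t,.028)) for t in s]
        v=cv2.remap(g.astype(np.float32),np.float32([[p[0] for p in P]]),np.float32([[p[1] for p in P]]),cv2.INTER_LINEAR)[0]
        w=np.clip(v-np.median(v)-15,0,None); return np.array(a)+(np.array(b)-a)*(w@s/w.sum()) if w.sum()>0 else None
    # near side lines (x~.437), right (y~.026), left tick region far
    for nm,segs in dict(near=[((.425,y),(.4425,y)) for y in(.06,.08,.12,.14)],far=[((.538,y),(.565,y)) for y in(.06,.08,.12,.14)],right=[((x,.035),(x,.012)) for x in(.455,.47,.51,.53)],left=[((x,.18),(x,.158)) for x in(.455,.47,.51,.53)]).items():
        print(f,nm,[None if q is None else np.round(q*1000,1).tolist() for q in(prof(*s) for s in segs)])
```

```text
outline c [494.14030218  97.9273061   28.        ] [493.74885131  97.55535421  28.        ] yaw 1.1902364492068074 1.3826143465043643
tin [496.71957113 101.33827658  80.        ] [ 96.11281904 125.45584275   0.        ]
yaw 0.565726631128676 1.5824191503923566
t2.png near [[438.7, 60.0], [438.4, 80.0], [437.5, 120.0], [436.7, 140.0]]
t2.png far [None, None, [539.9, 120.0], [539.4, 140.0]]
t2.png right [[455.0, 25.6], [470.0, 32.2], [510.0, 30.3], [530.0, 31.4]]Traceback (most recent call last):
  File "<stdin>", line 17, in <module>
  File "<stdin>", line 17, in <genexpr>
  File "<stdin>", line 12, in prof
  File "h.py", line 17, in px
    K,p,A=cam(n); c=K@(A.T@(np.array(P)-p)); return c[:2]/c[2]
          ~~~^^^
  File "h.py", line 5, in cam
    m=robot.camera_model(n); K=np.array(m["camera_matrix"]); p=np.array(m["position"]); a=np.array(m["attitude"])
ValueError: time passes only in moves, steps and waits
```

Run:
```python
from h import *
S=lambda x,y:((x+.5)/5.2-.5+270,(y+.5)/5.2-.5+220)
print(onz('scene',*S(412,328),.028),onz('scene',*S(170,222),.028))
im=cv2.imread('pics/s2.png')[220:315,270:420]
cv2.imwrite('pics/s2c.png',cv2.resize(im,(780,494),interpolation=cv2.INTER_CUBIC))
```

```text
[0.4415027  0.02444731 0.028     ] [0.43697883 0.16692735 0.028     ]
```

View pics/s2c.png

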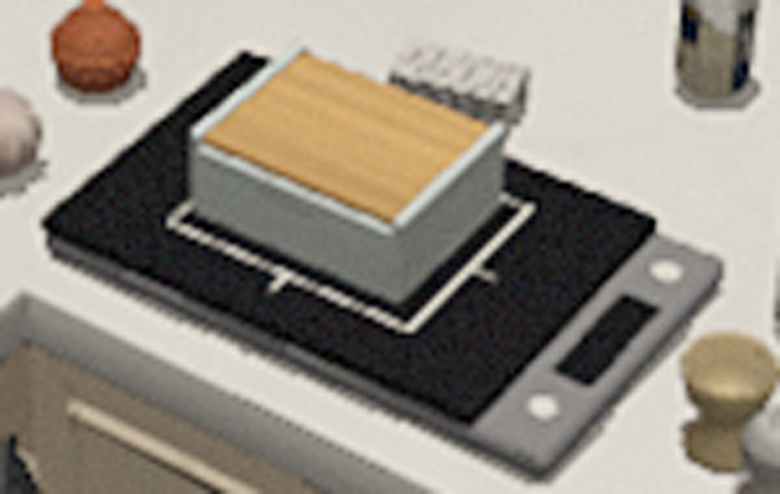

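The view shows the tin's near foot edge from about (193,208) to (396,303), its right foot up to (500,203), and the outline corners at (170,222), (412,328) and (533,208). Both lie on the plate plane, so they can be compared directly.

```bash
cat >> h.py <<'E'
def S(x,y): return ((x+.5)/5.2-.5+270,(y+.5)/5.2-.5+220)
def foot(im):
    # dark-plate / grey-tin side edge along world lines on the plate plane, scene view
    g=cv2.GaussianBlur(cv2.cvtColor(im,cv2.COLOR_BGR2GRAY).astype(np.float32),(0,0),.6)
    K,p,A=cam('scene'); P=lambda X:(lambda c:c[:2]/c[2])(K@(A.T@(np.array(X)-p)))
    for nm,ax,vals,lo,hi in (('near',0,(.06,.075,.115,.13,.145),.425,.458),('right',1,(.46,.475,.51,.525),.012,.045)):
        for c in vals:
            s=np.arange(lo,hi,.0004); U=np.float32([P((t,c,.028) if ax==0 else (c,t,.028)) for t in s])
            v=cv2.remap(g,U[None,:,0],U[None,:,1],cv2.INTER_LINEAR)[0]; i=int(np.argmax(v[:int(.022/.0004)]))
            j=i+8+int(np.argmax(np.gradient(v)[i+8:]))
            print(nm,c,'line',round(s[i]*1e3,1),'foot',round(s[j]*1e3,1),'gap',round((s[j]-s[i])*1e3,1))
E
python3 - <<'E'
from h import *
for c in((193,208),(396,303),(500,203),(170,222),(412,328),(533,208)):print(c,(onz('scene',*S(*c),.028)*1e3).round(1))
foot(cv2.imread('pics/s2.png'))
E
```

```text
(193, 208) [452.7 164.4  28. ]
(396, 303) [452.2  40.9  28. ]
(500, 203) [547.3  41.9  28. ]
(170, 222) [437.  166.9  28. ]
(412, 328) [441.5  24.4  28. ]
(533, 208) [553.7  26.4  28. ]
near 0.06 line 437.8 foot 450.2 gap 12.4
near 0.075 line 440.6 foot 450.6 gap 10.0
near 0.115 line 436.2 foot 451.0 gap 14.8
near 0.13 line 438.2 foot 450.2 gap 12.0
near 0.145 line 437.0 foot 449.8 gap 12.8
right 0.46 line 26.0 foot 39.2 gap 13.2
right 0.475 line 26.0 foot 39.6 gap 13.6
right 0.51 line 26.8 foot 41.2 gap 14.4
right 0.525 line 27.2 foot 41.2 gap 14.0
```

```bash
python3 -m jog '[[[-1,-0.14,0.11,0,0],[-1,-0.14,0.11,0,0],[-1,-0.14,0.11,0,0],[-1,-0.14,0.11,0,0],[-1,-0.14,0.11,0,0]]]' >/dev/null
python3 -m jog '[[[-1,-0.138,0.112,0.05,0],[-1,-0.138,0.112,0.05,0],[-1,-0.138,0.112,0.05,0],[-1,-0.138,0.112,0.05,0],[-1,-0.138,0.112,0.05,0]]]' >/dev/null
python3 -c "
from h import *
to(.578,.1,.048,1.594)"
```

```text
shift [ 0.0095 -0.0013  0.1007] turn -0.0076 | at [0.5794 0.0906 0.1487] yaw 1.5864 t 20.22 F [-0.7  0.   0.4] op 0.0003 q [ 0.03  0.53  1.47 -0.    1.14  0.01]
```

```bash
python3 -m jog '[[[-1,0.009,0,0.03,0],[-1,0.009,0,0.06,0],[-1,0.009,0,0.09,0],[-1,0.009,0,0.1,0],[-1,0.009,0,0.1,0]]]' >/dev/null
python3 -m jog '[[[-1,0,-0.005,0,0],[-1,0,-0.009,0,0],[-1,0,-0.012,0,0],[-1,0,-0.014,0,0],[-1,0,-0.014,0,0]]]'
python3 -m jog '[[[-1,0,-0.0015,0,0],[-1,0,-0.0030,0,0],[-1,0,-0.0030,0,0],[-1,0,-0.0030,0,0]]]'
python3 -c "
from h import *
to(.561,.1,.048,1.594)"
```

```text
time: 21.05
tool_pos: [0.5635, 0.1038, 0.0515]
tool_rot: [3.139, -0.0, 1.59]
contact_force: [0.4, -0.7, 0.3]
opening: 0.0006
grip_force: 0.0
time: 21.38
tool_pos: [0.5622, 0.1036, 0.0514]
tool_rot: [3.137, -0.0, 1.59]
contact_force: [5.7, 0.5, 4.6]
opening: 0.0007
grip_force: 2.7
shift [-0.0036 -0.0013  0.0033] turn -0.0044 | at [0.5622 0.1036 0.0514] yaw 1.5896 t 21.38 F [5.7 0.5 4.6] op 0.0007 q [0.05 0.63 1.61 0.   0.9  0.03]
```

```bash
python3 -m jog '[[[-1,0,-0.001,0,0],[-1,0,-0.002,0,0],[-1,0,-0.003,0,0],[-1,0,-0.003,0,0],[-1,0,-0.003,0,0]]]'
python3 -m jog '[[[-1,0,0.008,0,0],[-1,0,0.014,0,0],[-1,0,0.014,-0.04,0],[-1,0,0.014,-0.08,0]]]' >/dev/null
python3 -c "
from h import *
im=grab('scene','s3.png');tin('scene',im);foot(im)
to(.4935,.205,.128,1.594)"
```

```text
time: 21.8
tool_pos: [0.5596, 0.1035, 0.0514]
tool_rot: [3.136, -0.0, 1.59]
contact_force: [6.1, -0.2, 3.3]
opening: 0.0004
grip_force: 3.2
tin scene c 488.9 99.2 size 94.5 111.8 yaw 1.3
near 0.06 line 437.8 foot 447.8 gap 10.0
near 0.075 line 440.6 foot 447.4 gap 6.8
near 0.115 line 436.6 foot 447.4 gap 10.8
near 0.13 line 438.2 foot 447.4 gap 9.2
near 0.145 line 437.0 foot 448.6 gap 11.6
right 0.46 line 25.6 foot 38.8 gap 13.2
right 0.475 line 25.6 foot 37.6 gap 12.0
right 0.51 line 26.8 foot 41.2 gap 14.4
right 0.525 line 27.2 foot 41.2 gap 14.0
shift [ 0.1025 -0.079   0.0093] turn -0.0042 | at [0.5744 0.104  0.1379] yaw 1.5898 t 22.18 F [3.2 0.7 6. ] op 0.0005 q [0.05 0.53 1.5  0.   1.1  0.03]
```

```bash
python3 -m jog '[[[0.3,0.035,-0.025,0,0],[0.3,0.07,-0.05,0,0],[0.3,0.103,-0.079,0,0],[0.3,0.103,-0.079,0.0,0],[0.3,0.103,-0.079,0.0,0]]]' >/dev/null
python3 -m jog '[[[0.3,0,0,0.03,-0.005],[0.3,0,0,0.06,-0.005],[0.3,0,0,0.08,-0.005],[0.3,0,0,0.088,-0.005],[0.3,0,0,0.088,-0.005]]]' >/dev/null
python3 -m jog '[[[0.3,-0.01,0,0,0],[0.3,-0.02,0,0,0],[0.3,-0.026,0,0,0],[0.3,-0.029,0,0,0],[0.3,-0.029,0,0,0]]]'
python3 -c "
from h import *
to(.4935,.169,.048,1.594)"
```

```text
time: 23.43
tool_pos: [0.4917, 0.1753, 0.043]
tool_rot: [3.14, -0.0, 1.593]
contact_force: [0.8, -0.2, 0.5]
opening: 0.0596
grip_force: 0.0
shift [-0.0063  0.0017 -0.005 ] turn -0.0007 | at [0.4917 0.1753 0.043 ] yaw 1.5933 t 23.43 F [ 0.8 -0.2  0.5] op 0.0596 q [ 0.2   0.57  1.76 -0.    0.81  0.17]
```

```bash
python3 -m jog '[[[0.3,-0.0015,0,0,0],[0.3,-0.003,0,0,0],[0.3,-0.0045,0,0,0],[0.3,-0.006,0,0,0],[0.3,-0.007,0,0,0]]]'
python3 -m jog '[[[0.3,0,0,0,0],[0.3,0.0,0,0,0]]]'
python3 -m jog '[[[0.3,0.01,0,0,0],[0.3,0.03,0,0,0],[0.3,0.03,0,-0.04,0],[0.3,0.04,-0.03,-0.08,0],[0.3,0.06,-0.06,-0.1,0]]]' >/dev/null
python3 -m jog '[[[0.3,0.04,-0.02,-0.03,0],[0.3,0.08,-0.04,-0.06,0],[0.3,0.11,-0.05,-0.06,0],[0.3,0.11,-0.05,-0.06,0]]]' >/dev/null
python3 -c "
from h import *
im=grab('scene','s4.png');tin('scene',im);foot(im)
b=grab('top','t4.png');tin('top',b);cv2.imwrite('pics/t4c.png',cv2.resize(b[195:295,295:445],(750,500),interpolation=cv2.INTER_CUBIC))
to(.4935,.205,.128,1.594)"
```

```text
time: 23.85
tool_pos: [0.4915, 0.1705, 0.0427]
tool_rot: [3.14, -0.002, 1.595]
contact_force: [-1.3, 6.9, 2.2]
opening: 0.0595
grip_force: 3.1
time: 24.02
tool_pos: [0.4915, 0.1704, 0.0427]
tool_rot: [3.14, -0.001, 1.595]
contact_force: [-1.2, 4.9, 3.5]
opening: 0.0596
grip_force: 2.7
tin scene c 490.7 96.3 size 94.0 110.0 yaw 1.4
near 0.06 line 437.8 foot 447.8 gap 10.0
near 0.075 line 440.6 foot 449.4 gap 8.8
near 0.115 line 436.2 foot 447.4 gap 11.2
near 0.13 line 438.2 foot 447.4 gap 9.2
near 0.145 line 437.0 foot 448.6 gap 11.6
right 0.46 line 26.0 foot 35.6 gap 9.6
right 0.475 line 26.0 foot 35.6 gap 9.6
right 0.51 line 26.8 foot 36.8 gap 10.0
right 0.525 line 27.2 foot 36.8 gap 9.6
tin top c 494.0 98.3 size 89.7 111.7 yaw 1.53
shift [-0.1336  0.1076  0.0704] turn 0.0052 | at [0.382  0.3354 0.1983] yaw 1.5992 t 24.87 F [ 0.5 -0.9 -0. ] op 0.06 q [ 0.57  0.34  1.63 -0.    1.17  0.54]
```

View pics/t4c.png

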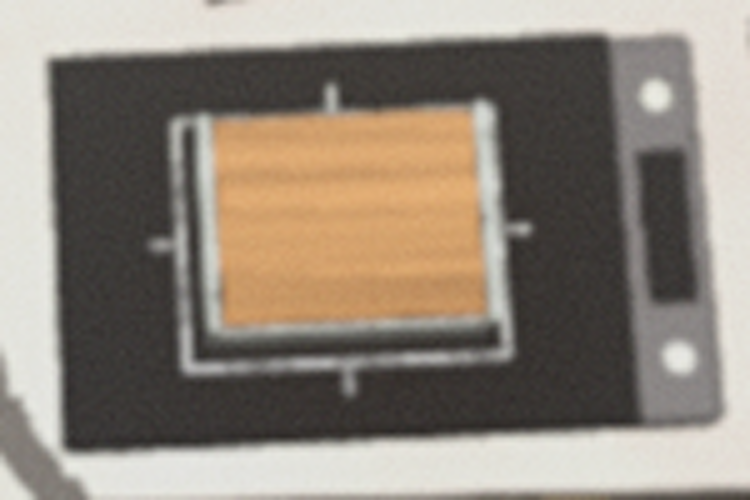

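View pics/s4.png

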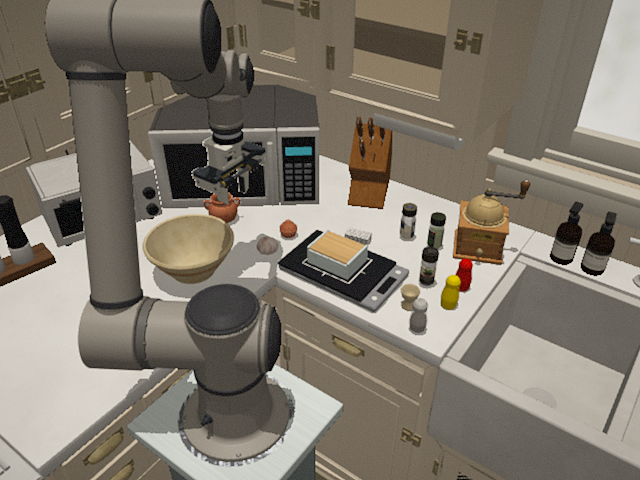

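The tin sits square in the outline at (338,255), the shaker stands upright at (419,316), the bystanders are where they were, and the arm is clear of everything.

```bash
python3 -c "
from cell import robot
print(robot.hand_in())"
```

```text
the job is handed in; nothing more can be done
None
```

I handed the job in at about 25 s of the 64 s: the salt shaker stands upright on the worktop, and the tin sits centred and square in the outline to within about 1–2 mm and 1° by both cameras; the hand-in returned no verdict.

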